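Put the finished comb away in its case

TASK

Put the finished wooden comb away: lift the tall lid off the wooden case by its knob and stand it, right way up, in the middle of the cork mat. Then unhook the comb (the hanging piece with teeth) and lower it, teeth down, into the slot of the case until it rests on the bottom. Set both down rather than dropping them, leave the other two carvings hanging where they are, and leave the case open.

Things in the scene. Friction and masses are not known exactly. Their poses are not given: they have to be found in the camera images.
- rail: Fixed wooden rack, three steel hooks at y = -105, 0, +105 mm. Origin at bench level; hooks point to its -x, towards the robot. Steel cross rod 12 mm thick at x = 12, top at z 199 mm; foot board 18 mm thick, x -60 to 50, y -175 to 175 mm; end posts at y = -163, +163, 205 mm high.
- mid_hook (a point): Top of the middle hook where a piece hangs: rack x = -50, y = 0, z = 200 mm. Each hook is a level round bar 8 mm thick, top at z 200 mm, running to rack x = -73 mm, then a tip slanting up to x = -84 mm whose top is 12 mm above the bar's top. Axes as the rack's.
- comb: Pale wooden comb, loose, 165 mm tall, 76 wide (y), 16 thick (x), about 90 g, hanging teeth down on any of the hooks. Origin: middle of the upper edge of its handle's opening, which rests on the hook; z up, x along the hook. Below the opening (40 mm high, 44 wide) a spine 22 mm high, then seven teeth 60 mm long, 10 thick, round-ended. To unhook: raise 12 to 32 mm (best 22), then draw at least 45 mm to rack -x.
- comb_crown (a point): Where to grip the comb: in the solid crown above its opening, 30 mm above the comb's origin. The crown is 16 mm thick (x), 36 mm wide and 43 mm high; its top is 43 mm above the comb's origin.
- comb_tip (a point): Middle of the ends of the comb's teeth, 122 mm below the comb's origin.
- paddle: Another hanging carving with the same loop handle but a solid round disc of 76 mm below it and no teeth; origin as the comb's. Leave it hanging.
- loops: Another hanging carving with the same loop handle and a second open, pointed loop below it, no teeth; origin as the comb's. Leave it hanging.
- case: Fixed pale wooden case, 90 (x) x 130 (y) mm and 66 mm high to a ledge all round, with a raised lip (76 x 116 mm) up to 78 mm. In its top is one slot, 24 mm (x) by 90 mm (y), 70 mm deep, for the comb's teeth and the foot of its spine (the comb may lean a little in it). Origin: centre of its underside on the bench, z up.
- slot_floor (a point): Centre of the slot's floor, 8 mm above the bench; axes as the case's (the comb's width goes along y).
- slot_mouth (a point): Centre of the slot's mouth, 78 mm above the bench.
- lid: Loose tall hood of pale wood, open below, 90 (x) x 130 (y) mm, 5 mm walls, 118 mm high without its knob, about 220 g. It sits on the case's ledge (66 mm up) round the 12 mm lip with 2 mm play: lift it straight up. Origin: centre of its lower rim, z up. Knob on top: stem 20 mm thick to z 130 mm, round head 32 mm in diameter, z 130 to 156 mm.
- lid_knob (a point): On the knob's axis, at the height to grip, 145 mm above the lid's origin.
- mat: Fixed cork mat lying on the bench, 160 (x) x 190 (y) mm, 4 mm thick. Origin: centre of its underside.

How it is judged:
By the outcome, as a careful person would: the job done as asked, in the order asked, and still so for the second after the job is handed in, with the robot touching nothing.
It also fails if it takes over 69 s, if anything falls off the work surface, if the arm or the gripper's body presses on something with over 40 N, if the wrist force passes 120 N, or if a joint passes its speed limit or range.

ROBOT

A 6-joint arm with a two-finger parallel gripper is mounted at the origin on the work surface. World frame = base frame: x ahead of the robot, y to its left, z up, the work surface at z = 0. Lengths are in mm, angles in rad, forces in N, time in s.
With the tool pointing down it reaches from about 350 to 775 mm from the base axis. Payload 7.3 kg.
Tool frame: the origin (TCP) lies on the centre line of the jaws, within the pads' length; the fingertips stand 22 mm ahead of it and the grasp point (between the pads) lies 3 mm ahead of it; z points along the fingers, y is the direction in which the jaws open and shut (so a half turn about z gives the same grasp; the last joint's range is limited). The gripper opens to 92 mm and grips with 3 to 60 N. Pads are 19 mm wide; open, the fingers measure 130 mm over their backs; the gripper's body (75 mm by 190 mm) begins 47 mm behind the grasp point.
Start: joints at [0.988, 0.342, 1.524, -0, 1.275, -0.146], TCP at [222.085, 475.732, 248.741] pointing down, gripper open.
Joint ranges: [-2.53, 2.53], [-0.77, 2.02], [0.04, 2.7], [-1, 4.14], [0.28, 2.66], [-3.11, 3.11]. Speed limits (rad/s): [2.57, 2.57, 3.14, 3.14, 3.14, 3.14].

INTERFACE

Orientations are given as [roll, pitch, yaw] about the fixed x, y, z axes, in that order (R = Rz(yaw) Ry(pitch) Rx(roll)).
In Python, from plant import get_obs, capture, close_job gives the robot as it stands.
- The arm moves only by the tool carry_out, never from a script. Its arguments are lists of equal length, an entry for each row: "xyz": the shift along the tool's x, y, z scaled (see below), a list of three; "dr": the turn, a rotation vector about the tool's x, y, z scaled (see below), a list of three. A call has 1 to 8 rows; each row shifts and turns the commanded pose from where the row before left it, along the tool's axes as they then stand; what a row does not reach is not made up. The controller multiplies each number of a shift by 0.06 m and each number of a turn by 8 degrees. A row lasts 1/8 s, in which the tool goes at most 62.5 mm and 10.7 degrees, less where a joint would pass 70% of its speed; a pose out of reach is approached as far as the arm can. A call with a number of a shift or a turn outside -1 to 1 is refused whole. A call with a gripper value outside its range is refused whole. "gripper" is the gripper's target within -1 to 1 (fully open at 1, half-way at 0, shut at -1), set as the call begins (left out, the last holds). The fingers move at their own pace and stop on an object; the grip force is fixed at half the most. Time passes only in rows, so rows that do not move let the fingers close. It gives the time, the measured TCP pose, the force and the opening at its end, in the units of the state.
- get_obs(): the state, without advancing time (a new reading comes with each control period).
- capture(name): name is "scene" or "top" or "wrist"; returns a dict with "image" (384x512x3 uint8, blue, green, red), "fx", "fy", "cx", "cy" (pixels), "D" ([k1, k2, p1, p2, k3] as OpenCV has them; the pictures are not rectified), "pose" (4x4, takes a point from camera to world coordinates). Camera axes: x right, y up, looking along -z (the intrinsics and any distortion apply to the point x, -y, -z); pixel columns grow to the right and rows downward; lengths in mm; the calibration is good to about 2 mm. A picture is of the moment at which its call begins. There is no depth.
- close_job(): hands the job in, once; it reports no verdict.
The state is a dict: "time": time; "joint_positions": joint angles; "dq": joint speeds; "tau": joint torques, N m; "tool_pos": TCP position; "tcp_rot": TCP orientation; "contact_force": force on the tool from outside, world axes, zero at the start; "moment": the same for the moment, N m; "grip_width": finger opening in mm.
Only numpy, scipy, OpenCV 4.12 (cv2) and the standard library are available. Lean on these libraries where they do the work, as an engineer would, in place of code of your own. Each camera call takes 0.05 s, during which the arm holds its last target.

## Working session

There is one attempt and no reset: what is moved stays moved. The work goes in short steps, Python scripts to look and compute and a tool call to move; the robot and the scene stay as the last step left them, time stands still between calls to the robot, and variables do not carry over. Pictures are saved under pics/ and viewed, and the job is handed in when it is done.

Besides the shell and the picture viewer there is one more tool, called after "Request:" by a JSON object that holds its "api" and its "payload". carry_out: Moves the arm, as the interface text tells. Shifts and turns lie within -1 to 1; 1 stands for 0.06 m of shift or 8 degrees of turn. Its arguments: {"type":"object","properties":{"xyz":{"type":"array"},"dr":{"type":"array"},"gripper":{"type":"number"}},"required":["xyz","dr"]}

```bash
mkdir -p pics; ls; cat > a.py <<'E'
from plant import get_obs, capture
import cv2, pickle,sys
o=get_obs(); print({k:o[k] for k in ('time','tool_pos','tcp_rot','grip_width','contact_force')})
t=sys.argv[1]
for n in sys.argv[2:]:
    c=capture(n); pickle.dump(c,open(f'{n}_{t}.pkl','wb')); cv2.imwrite(f'pics/{n}_{t}.png',c['image'])
    print(n,c['fx'],c['fy'],c['cx'],c['cy'],c['D']);print(c['pose'])
E
python3 a.py 0 scene top wrist
```

```text
pics
{'time': 0.0, 'tool_pos': array([221.86654697, 475.41807697, 248.06321707]), 'tcp_rot': array([-3.14011904e+00, -2.34955492e-04,  2.70484155e+00]), 'grip_width': 91.69487061895136, 'contact_force': array([-0.59416659,  0.74241016, -1.28311929])}
scene 430.9105350742866 430.9105350742866 245.17554532998304 195.0592334990587 [-0.14612475  0.          0.          0.          0.        ]
[[-6.37748185e-01 -6.20034093e-01  4.56984656e-01  1.08321180e+03]
 [ 7.70136335e-01 -5.03341703e-01  3.91838175e-01  4.53333409e+02]
 [-1.29335920e-02  6.01834573e-01  7.98516042e-01  1.10307844e+03]
 [ 0.00000000e+00  0.00000000e+00  0.00000000e+00  1.00000000e+00]]
top 470.39510998200683 470.39510998200683 255.49976219341738 191.89028445863872 [-0.1686373  0.         0.         0.         0.       ]
[[-1.81908096e-02  9.76268889e-01 -2.15796549e-01  2.31961028e+02]
 [-9.99832187e-01 -1.82296597e-02  1.81053534e-03 -1.51489404e+01]
 [-2.16632834e-03  2.15793271e-01  9.76436670e-01  1.50766289e+03]
 [ 0.00000000e+00  0.00000000e+00  0.00000000e+00  1.00000000e+00]]
wrist 302.6378757400059 302.6378757400059 255.6067202061271 194.13997870221033 [0.0203868 0.        0.        0.        0.       ]
[[ 4.22417949e-01 -8.78501978e-01 -2.23153201e-01  1.61791271e+02]
 [ 9.06400775e-01  4.09186660e-01  1.04899533e-01  5.04130901e+02]
 [-8.43134591e-04 -2.46577680e-01  9.69122664e-01  3.84468899e+02]
 [ 0.00000000e+00  0.00000000e+00  0.00000000e+00  1.00000000e+00]]
```

View pics/scene_0.png

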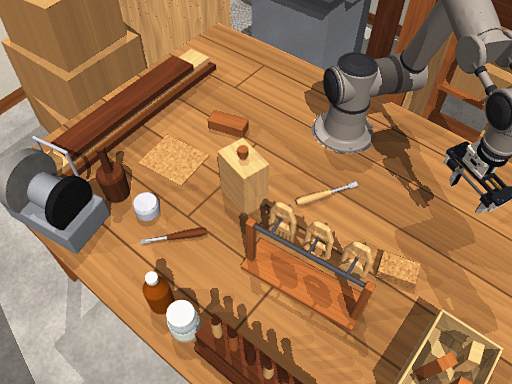

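View pics/top_0.png

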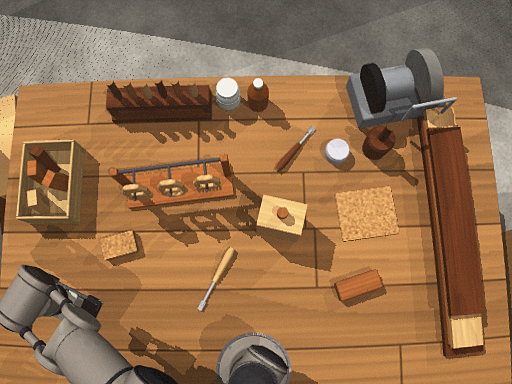

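View pics/wrist_0.png

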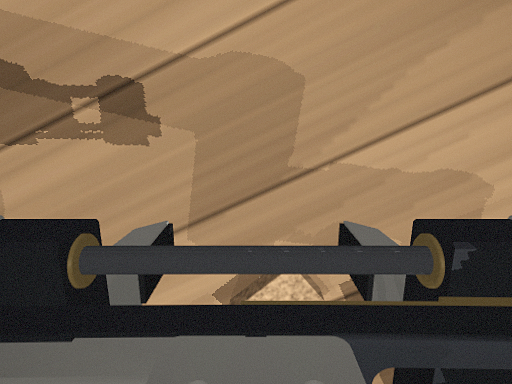

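```bash
python3 - <<'E'
import cv2
a=cv2.imread('pics/scene_0.png')[185:335,225:385]; cv2.imwrite('pics/s_crop.png',cv2.resize(a,None,fx=5,fy=4,interpolation=cv2.INTER_CUBIC)[:600,:800])
a=cv2.imread('pics/top_0.png')[145:250,105:405]; cv2.imwrite('pics/t_crop.png',cv2.resize(a,(800,280),interpolation=cv2.INTER_CUBIC))
a=cv2.imread('pics/scene_0.png')[120:230,130:280]; cv2.imwrite('pics/s_crop2.png',cv2.resize(a,(750,550),interpolation=cv2.INTER_CUBIC))
E
```

```text
(no output)
```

View pics/s_crop.png

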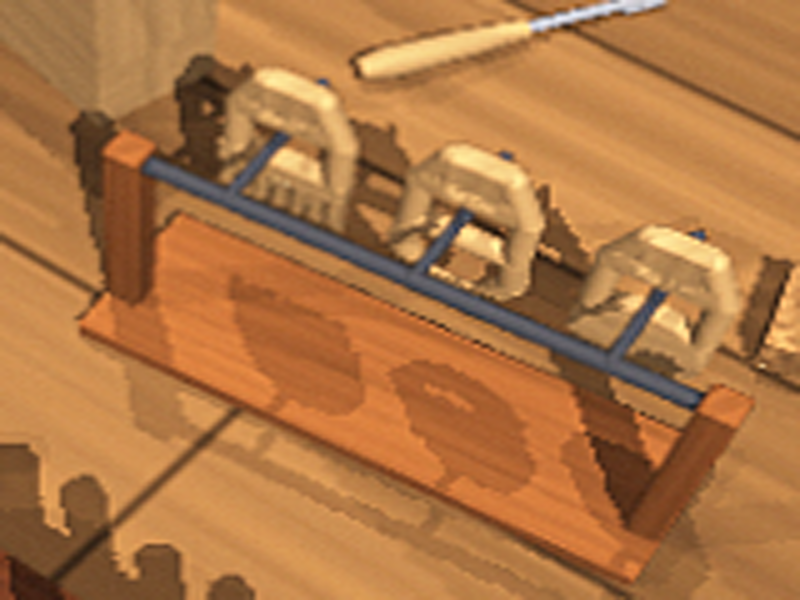

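View pics/t_crop.png

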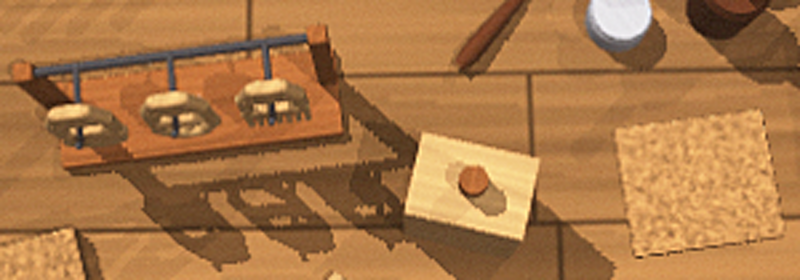

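View pics/s_crop2.png

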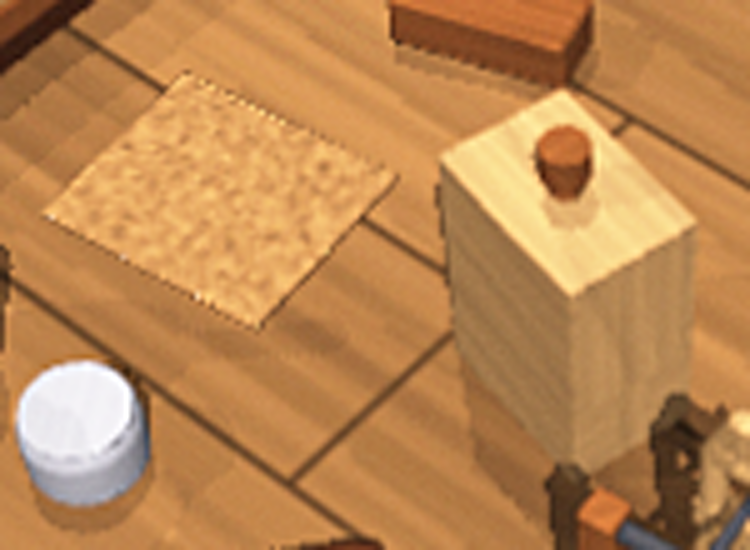

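```bash
cat > h.py <<'E'
import numpy as np, cv2, pickle
def ray(c,p):
    K=np.array([[c['fx'],0,c['cx']],[0,c['fy'],c['cy']],[0,0,1.]])
    u=cv2.undistortPoints(np.array(p,float).reshape(-1,1,2),K,np.array(c['D'],float)).reshape(-1,2)
    d=np.c_[u[:,0],-u[:,1],-np.ones(len(u))]@c['pose'][:3,:3].T
    return c['pose'][:3,3],d
def plane(c,p,z):
    o,d=ray(c,p); return o+d*((z-o[2])/d[:,2])[:,None]
def tri(c1,p1,c2,p2):
    o1,d1=ray(c1,[p1]);o2,d2=ray(c2,[p2]);d1=d1[0];d2=d2[0]
    s=np.linalg.lstsq(np.c_[d1,-d2],o2-o1,rcond=None)[0]
    a=o1+s[0]*d1;b=o2+s[1]*d2; return (a+b)/2,np.linalg.norm(a-b)
def proj(c,P):
    K=np.array([[c['fx'],0,c['cx']],[0,c['fy'],c['cy']],[0,0,1.]])
    R=c['pose'][:3,:3];q=(np.atleast_2d(P)-c['pose'][:3,3])@R; q[:,1:]*=-1
    return cv2.projectPoints(q,np.zeros(3),np.zeros(3),K,np.array(c['D'],float))[0].reshape(-1,2)
def load(n): return pickle.load(open(n+'.pkl','rb'))
E
python3 - <<'E'
from h import *
np.set_printoptions(precision=1,suppress=True)
T=load('top_0');S=load('scene_0')
def sub(c,p):
    g=cv2.cvtColor(c['image'],cv2.COLOR_BGR2GRAY)
    return cv2.cornerSubPix(g,np.array(p,np.float32).reshape(-1,1,2),(3,3),(-1,-1),(3,50,.01)).reshape(-1,2)
def tc(L): return [(x/2.667+105,y/2.667+145) for x,y in L]
def s2(L): return [(x/5+130,y/5+120) for x,y in L]
def s1(L): return [(x/5+225,y/4+185) for x,y in L]
def rep(n,P):
    m=P.mean(0); e=[np.linalg.norm(P[i]-P[(i+1)%4]) for i in range(4)]
    print(n,m,'edges',np.array(e),'dirs',[round(float(np.degrees(np.arctan2(*(P[(i+1)%4]-P[i])[1::-1]))),1) for i in range(4)])
lt=tc([(422,133),(540,157),(524,240),(405,215)]); ls=s2([(441,160),(567,90),(695,222),(574,297)])
mt=tc([(615,130),(763,111),(784,237),(637,257)]); ms=s2([(45,215),(190,72),(398,178),(260,328)])
for n,t,s,z in (('lid',lt,ls,184),('mat',mt,ms,4)):
    for v,c,p in (('top',T,t),('scene',S,s)):
        rep(n+v+'raw',plane(c,p,z)); rep(n+v+'sub',plane(c,sub(c,p),z))
print('knob top head',plane(T,tc([(474,181)]),215),plane(S,s2([(565,147)]),222))
# rack: rod ends near posts, top z199
print('rod top', plane(T,tc([(38,71),(306,38)]),199), plane(S,s1([(150,165),(697,397)]),199))
print('board corners', plane(T,tc([(68,172),(345,132)]),18), plane(S,s1([(635,575),(80,325)]),18))
print('posts',plane(T,tc([(22,70),(318,33)]),205),plane(S,s1([(130,150),(727,402)]),205))
for n,a,b in (('comb',(273,90),(283,88)),('loops',(175,100),(475,165)),('paddle',(80,112),(685,245))):
    print(n,tri(T,tc([a])[0],S,s1([b])[0]),plane(T,tc([a]),243),plane(S,s1([b]),243))
E
```

```text
lidtopraw [456.3 -92.8 184. ] edges [129.7  91.8 129.2  91.2] dirs [-102.8, 167.0, 76.9, -12.7]
lidtopsub [457.4 -90.6 184. ] edges [125.6  90.7 128.2  88.6] dirs [-103.1, 167.6, 75.9, -14.0]
lidsceneraw [457.7 -85.7 184. ] edges [ 91.7 127.6  87.  128.8] dirs [167.0, 74.3, -12.1, -103.6]
lidscenesub [457.1 -89.1 184. ] edges [ 91.7 129.   89.8 130.1] dirs [167.2, 75.1, -12.1, -104.1]
mattopraw [ 484.5 -383.4    4. ] edges [189.6 159.2 185.  158.5] dirs [-83.7, -174.9, 96.1, 6.8]
mattopsub [ 485.6 -383.8    4. ] edges [186.9 157.8 181.4 160.8] dirs [-85.4, -174.0, 95.5, 7.9]
matsceneraw [ 487.8 -373.9    4. ] edges [160.7 189.1 155.3 187.6] dirs [-172.6, 95.5, 6.9, -82.8]
matscenesub [ 486.9 -378.3    4. ] edges [159.8 182.6 159.9 185.4] dirs [-174.0, 97.0, 7.0, -83.1]
knob top head [[456.3 -92.4 215. ]] [[460.  -85.4 222. ]]
rod top [[589.3 379.4 199. ]
 [620.   84.3 199. ]] [[625.4  90.8 199. ]
 [590.8 386.5 199. ]]
board corners [[510.1 390.4  18. ]
 [553.8  50.7  18. ]] [[622.3 413.8  18. ]
 [662.9  71.8  18. ]]
posts [[589.2 395.7 205. ]
 [623.6  70.9 205. ]] [[626.   78.5 205. ]
 [588.2 399.5 205. ]]
comb (array([554.6, 117.6, 228.5]), np.float64(1.5621995158876327)) [[551.3 115.5 243. ]] [[563.  123.9 243. ]]
loops (array([544.3, 222.9, 231. ]), np.float64(5.617439001738652)) [[542.6 218.2 243. ]] [[550.4 228.5 243. ]]
paddle (array([531.6, 328.1, 232.4]), np.float64(13.892468858354635)) [[531.7 318.8 243. ]] [[534.9 335.6 243. ]]
```

```bash
cat > plan.py <<'E'
# python3 plan.py x y z yawdeg nrows : turn first, then shift, in tool units
import sys; from plant import get_obs; import numpy as np
from scipy.spatial.transform import Rotation as R
x,y,z,yaw=map(float,sys.argv[1:5]); n=int(sys.argv[5])
o=get_obs(); p=o['tool_pos']; r=R.from_euler('xyz',o['tcp_rot'])
t=R.from_euler('xyz',[np.pi,0,np.radians(yaw)])
np.set_printoptions(precision=3,suppress=True)
print('t',o['time'],'pos',p,'rpy deg',np.degrees(o['tcp_rot']),'w',o['grip_width'],'F',o['contact_force'])
print('turn total/8deg',np.degrees((r.inv()*t).as_rotvec())/8)
d=t.inv().apply(np.array([x,y,z])-p)/60
print('shift total',d,'per row',d/n,'norm',np.linalg.norm(d/n))
E
python3 plan.py 457 -90 300 166.8 13
python3 - <<'E'
from h import *
T=load('top_0');S=load('scene_0')
for n,a,b in (('jar top c',(337,148),(146,202)),('darkknob',(380,129),(103,153)),('block',(358,283),(228,122))):
    print(n,tri(T,a,S,b))
E
```

```text
t 0.15 pos [221.933 475.524 248.223] rpy deg [-179.939   -0.01   154.971] w 91.81817918867591 F [ 0.495 -0.117 -0.273]
turn total/8deg [-0.007 -0.002 -1.479]
shift total [-5.967 -8.282 -0.863] per row [-0.459 -0.637 -0.066] norm 0.7879717083292762
jar top c (array([ 693.71596726, -283.97955364,   50.8484154 ]), np.float64(5.173146832930357))
darkknob (array([ 708.61170599, -395.49556927,  205.88024129]), np.float64(13.14180212677993))
block (array([ 259.29287642, -329.9493057 ,   34.80078941]), np.float64(4.990187632673989))
```

Request:
{"api": "carry_out", "payload": {"xyz": [[0, 0, -0.45], [0, 0, -0.41], [-0.5, -0.69, 0], [-0.5, -0.69, 0], [-0.5, -0.69, 0], [-0.5, -0.69, 0], [-0.5, -0.69, 0], [-0.5, -0.69, 0]], "dr": [[0, 0, -0.74], [0, 0, -0.74], [0, 0, 0], [0, 0, 0], [0, 0, 0], [0, 0, 0], [0, 0, 0], [0, 0, 0]], "gripper": 1}}

```text
time: 1.15
tool_pos: [340.9, 191.3, 300.3]
tcp_rot: [3.141, 0.0, 2.912]
contact_force: [1.2, -0.2, 0.6]
grip_width: 91.9
```

Request:
{"api": "carry_out", "payload": {"xyz": [[-0.5, -0.69, 0], [-0.5, -0.69, 0], [-0.5, -0.69, 0], [-0.5, -0.69, 0], [-0.5, -0.69, 0], [-0.47, -0.69, 0], [0, 0, 0]], "dr": [[0, 0, 0], [0, 0, 0], [0, 0, 0], [0, 0, 0], [0, 0, 0], [0, 0, 0], [0, 0, 0]]}}

```text
time: 2.02
tool_pos: [458.0, -92.3, 299.5]
tcp_rot: [-3.141, -0.001, 2.907]
contact_force: [0.5, -0.2, -0.4]
grip_width: 91.9
```

```bash
python3 a.py 1 wrist | head -1;python3 plan.py 457 -90 300 166.8 1
```

```text
{'time': 2.025, 'tool_pos': array([458.02753378, -92.31572164, 299.53765047]), 'tcp_rot': array([-3.14134214e+00, -9.84238597e-04,  2.90730607e+00]), 'grip_width': 91.93831798440436, 'contact_force': array([ 0.54545378, -0.16015702, -0.40224394])}
t 2.075 pos [457.429 -90.604 299.643] rpy deg [179.97   -0.087 166.658] w 91.77087597716738 F [-0.275 -0.27   0.305]
turn total/8deg [ 0.004 -0.011 -0.018]
shift total [ 0.009  0.008 -0.006] per row [ 0.009  0.008 -0.006] norm 0.01371654042139834
```

View pics/wrist_1.png

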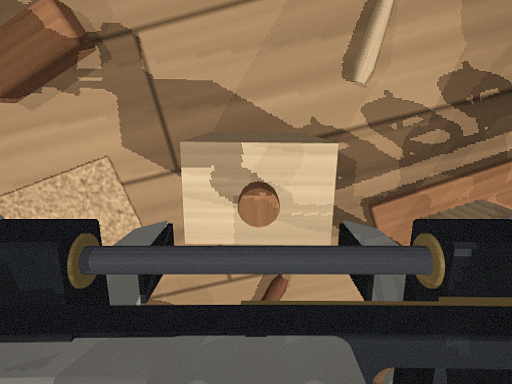

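```bash
python3 - <<'E'
from h import *
np.set_printoptions(precision=1,suppress=True)
W=load('wrist_1');im=W['image']
hsv=cv2.cvtColor(im,cv2.COLOR_BGR2HSV)
roi=np.zeros(im.shape[:2],np.uint8); roi[170:240,225:295]=1
m=((hsv[...,1]>115)&(hsv[...,2]<190)&(roi>0)).astype(np.uint8)
n,l,s,c=cv2.connectedComponentsWithStats(m);i=1+np.argmax(s[1:,4]);print(s[i],c[i])
x,y,w,h,_=s[i]
print('knob by bbox', plane(W,[(x+w/2,y+h/2)],222),plane(W,[(x,y+h/2),(x+w,y+h/2)],222))
print('lid corners',plane(W,[(181,142),(338,143.5)],184), plane(W,[(181,142),(182,246)],184))
E
```

```text
[ 238  181   42   46 1495] [258.3 204.1]
knob by bbox [[454.3 -88.2 222. ]] [[ 450.7 -103.2  222. ]
 [ 457.8  -73.2  222. ]]
lid corners [[ 398.6 -140.5  184. ]
 [ 429.7  -15.3  184. ]] [[ 398.6 -140.5  184. ]
 [ 487.2 -166.4  184. ]]
```

Request:
{"api": "carry_out", "payload": {"xyz": [[0, 0.025, 0.5], [0, 0, 0.5], [0, 0, 0.28], [0, 0, 0.14], [0, 0, 0]], "dr": [[0, 0, 0], [0, 0, 0], [0, 0, 0], [0, 0, 0], [0, 0, 0]]}}

```text
time: 2.7
tool_pos: [457.6, -87.4, 215.1]
tcp_rot: [3.141, -0.001, 2.912]
contact_force: [-0.2, -0.0, 0.0]
grip_width: 91.6
```

Request:
{"api": "carry_out", "payload": {"xyz": [[0, 0, 0], [0, 0, 0], [0, 0, 0], [0, 0, 0], [0, 0, 0], [0, 0, 0], [0, 0, 0]], "dr": [[0, 0, 0], [0, 0, 0], [0, 0, 0], [0, 0, 0], [0, 0, 0], [0, 0, 0], [0, 0, 0]], "gripper": -1}}

```text
time: 3.58
tool_pos: [457.8, -88.2, 215.0]
tcp_rot: [3.142, -0.0, 2.911]
contact_force: [-0.5, -0.4, -1.7]
grip_width: 31.3
```

Request:
{"api": "carry_out", "payload": {"xyz": [[0, 0, -0.08], [0, 0, -0.12], [0, 0, -0.2], [0, 0, -0.3], [0, 0, -0.15], [0, 0, 0]], "dr": [[0, 0, 0], [0, 0, 0], [0, 0, 0], [0, 0, 0], [0, 0, 0], [0, 0, 0]]}}

```text
time: 4.32
tool_pos: [458.2, -88.3, 266.9]
tcp_rot: [-3.141, 0.002, 2.911]
contact_force: [0.5, -0.0, -2.9]
grip_width: 31.4
```

```bash
python3 a.py 2 scene top| head -1;python3 plan.py 486.5 -381 266 186.5 10; python3 - <<'E'
import cv2
a=cv2.imread('pics/scene_2.png')[90:260,130:320]; cv2.imwrite('pics/s2c.png',cv2.resize(a,None,fx=3.5,fy=3.5,interpolation=cv2.INTER_CUBIC))
E
```

```text
{'time': 4.325, 'tool_pos': array([458.15444631, -88.32627669, 266.8667012 ]), 'tcp_rot': array([-3.14144952e+00,  1.74384021e-03,  2.91147210e+00]), 'grip_width': 31.35829970692179, 'contact_force': array([ 0.49125468, -0.03157899, -2.91500575])}
t 4.425 pos [457.617 -88.146 265.767] rpy deg [179.99   -0.034 166.809] w 31.370915868788394 F [-0.107  0.718 -2.882]
turn total/8deg [ 0.002 -0.004 -2.461]
shift total [ 0.074 -4.904 -0.004] per row [ 0.007 -0.49  -0.   ] norm 0.49045796223059895
```

View pics/s2c.png

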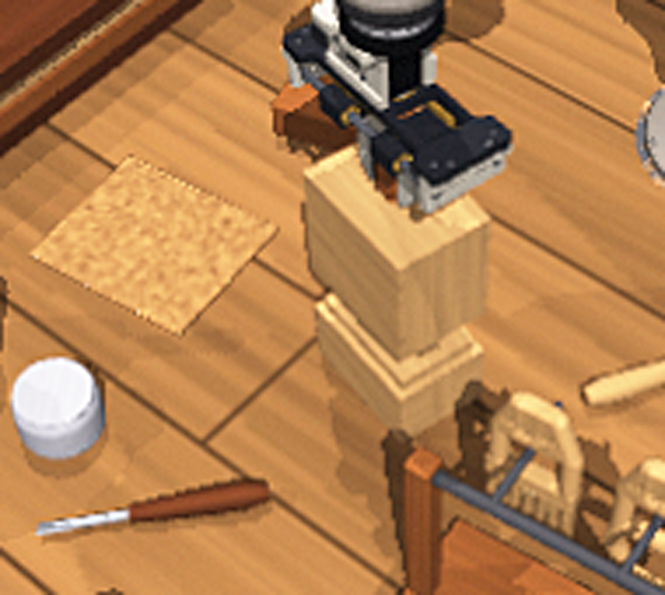

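Request:
{"api": "carry_out", "payload": {"xyz": [[0, 0, 0], [0, 0, 0], [0, 0, 0], [0, 0, 0], [0.01, -0.4, 0], [0.01, -0.55, 0], [0.01, -0.55, 0], [0.01, -0.55, 0]], "dr": [[0, 0, -0.5], [0, 0, -0.8], [0, 0, -0.8], [0, 0, -0.36], [0, 0, 0], [0, 0, 0], [0, 0, 0], [0, 0, 0]]}}

```text
time: 5.42
tool_pos: [469.2, -211.6, 265.3]
tcp_rot: [3.141, -0.001, -3.028]
contact_force: [0.4, 0.3, -2.4]
grip_width: 31.2
```

Request:
{"api": "carry_out", "payload": {"xyz": [[0.01, -0.55, 0], [0.01, -0.55, 0], [0.01, -0.55, 0], [0.01, -0.55, 0], [0, -0.4, 0], [0, -0.25, 0], [0, 0, 0], [0, 0, 0]], "dr": [[0, 0, 0], [0, 0, 0], [0, 0, 0], [0, 0, 0], [0, 0, 0], [0, 0, 0], [0, 0, 0], [0, 0, 0]]}}

```text
time: 6.42
tool_pos: [486.3, -379.9, 265.9]
tcp_rot: [3.141, -0.0, -3.028]
contact_force: [-0.1, 0.5, -1.6]
grip_width: 31.3
```

```bash
python3 plan.py 486.5 -381 153 186.5 10; python3 a.py 3 scene top| head -1; python3 - <<'E'
import cv2
a=cv2.imread('pics/scene_3.png')[90:260,100:290]; a=cv2.resize(a,None,fx=3.5,fy=3.5,interpolation=cv2.INTER_CUBIC)[:,:665]
cv2.imwrite('pics/s3c.png',a)
b=cv2.imread('pics/top_3.png')[140:260,230:430];cv2.imwrite('pics/t3c.png',cv2.resize(b,None,fx=4,fy=4,interpolation=cv2.INTER_CUBIC))
E
```

```text
t 6.425 pos [ 486.341 -379.933  265.904] rpy deg [ 179.941   -0.014 -173.476] w 31.25708895931413 F [-0.148  0.531 -1.629]
turn total/8deg [ 0.007 -0.002  0.003]
shift total [-0.001 -0.018  1.882] per row [-0.    -0.002  0.188] norm 0.18818175296752718
{'time': 6.425, 'tool_pos': array([ 486.34093287, -379.93334846,  265.90390129]), 'tcp_rot': array([ 3.14056287e+00, -2.36120655e-04, -3.02772667e+00]), 'grip_width': 31.25708895931413, 'contact_force': array([-0.14839469,  0.53061941, -1.62901336])}
```

View pics/s3c.png

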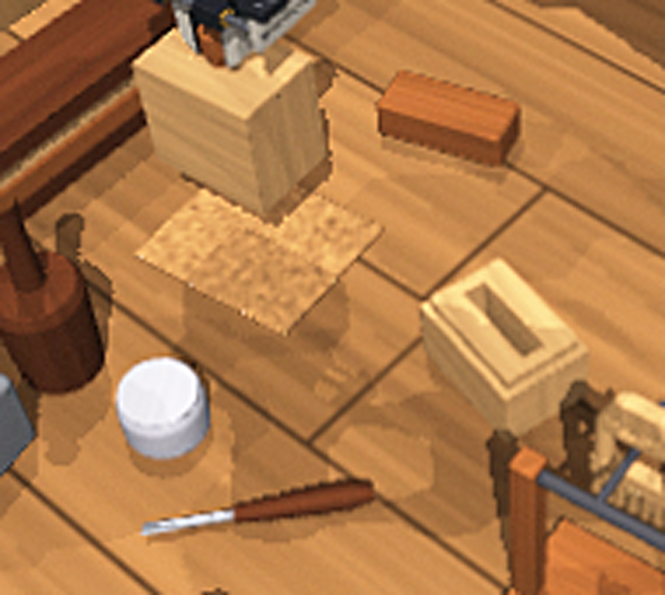

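View pics/t3c.png

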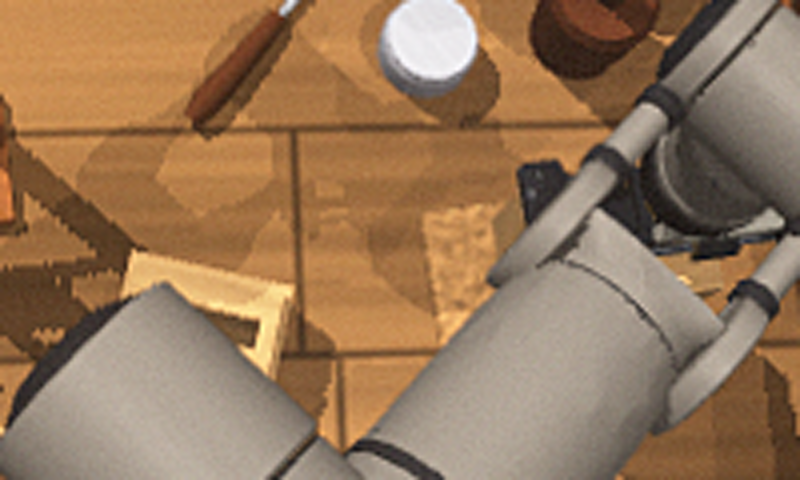

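Request:
{"api": "carry_out", "payload": {"xyz": [[0, 0, 0.3], [0, 0, 0.4], [0, 0, 0.4], [0, 0, 0.35], [0, 0, 0.2], [0, 0, 0.1], [0, 0, 0.04], [0, 0, 0]], "dr": [[0, 0, 0], [0, 0, 0], [0, 0, 0], [0, 0, 0], [0, 0, 0], [0, 0, 0], [0, 0, 0], [0, 0, 0]]}}

```text
time: 7.52
tool_pos: [486.5, -381.0, 159.2]
tcp_rot: [-3.141, 0.001, -3.028]
contact_force: [-0.3, -0.0, -1.3]
grip_width: 31.4
```

Request:
{"api": "carry_out", "payload": {"xyz": [[0, 0, 0.03], [0, 0, 0.03], [0, 0, 0.02], [0, 0, 0]], "dr": [[0, 0, 0], [0, 0, 0], [0, 0, 0], [0, 0, 0]]}}

```text
time: 8.02
tool_pos: [486.3, -380.8, 153.7]
tcp_rot: [3.141, -0.0, -3.028]
contact_force: [-0.2, 0.7, -1.8]
grip_width: 31.5
```

Request:
{"api": "carry_out", "payload": {"xyz": [[0, 0, 0.01], [0, 0, 0.01], [0, 0, 0]], "dr": [[0, 0, 0], [0, 0, 0], [0, 0, 0]]}}

```text
time: 8.4
tool_pos: [486.4, -381.0, 153.0]
tcp_rot: [-3.141, 0.0, -3.028]
contact_force: [0.3, -1.3, -0.4]
grip_width: 31.3
```

Request:
{"api": "carry_out", "payload": {"xyz": [[0, 0, 0.01], [0, 0, 0.01], [0, 0, 0]], "dr": [[0, 0, 0], [0, 0, 0], [0, 0, 0]]}}

```text
time: 8.78
tool_pos: [486.5, -381.5, 152.7]
tcp_rot: [-3.14, 0.001, -3.028]
contact_force: [-1.4, -0.9, 6.5]
grip_width: 31.5
```

Contact (about +8 N). Release.

Request:
{"api": "carry_out", "payload": {"xyz": [[0, 0, 0], [0, 0, 0], [0, 0, 0], [0, 0, 0], [0, 0, 0], [0, 0, 0]], "dr": [[0, 0, 0], [0, 0, 0], [0, 0, 0], [0, 0, 0], [0, 0, 0], [0, 0, 0]], "gripper": 1}}

```text
time: 9.52
tool_pos: [486.3, -380.9, 151.5]
tcp_rot: [3.142, 0.0, -3.028]
contact_force: [0.3, 0.0, 0.2]
grip_width: 86.7
```

Request:
{"api": "carry_out", "payload": {"xyz": [[0, 0, -0.2], [0, 0, -0.5], [0, 0, -0.7], [0, 0, -0.7], [0, 0, -0.5], [0, 0, 0]], "dr": [[0, 0, 0], [0, 0, 0], [0, 0, 0], [0, 0, 0], [0, 0, 0], [0, 0, 0]]}}

```text
time: 10.28
tool_pos: [487.0, -381.5, 311.2]
tcp_rot: [-3.136, 0.004, -3.028]
contact_force: [0.0, -0.6, -0.5]
grip_width: 91.8
```

```bash
python3 a.py 4 scene wrist| head -1; python3 - <<'E'
import cv2
a=cv2.imread('pics/scene_4.png')[90:260,100:290]; a=cv2.resize(a,None,fx=3.5,fy=3.5,interpolation=cv2.INTER_CUBIC)[:,:665]
cv2.imwrite('pics/s4c.png',a)
E
```

```text
{'time': 10.275, 'tool_pos': array([ 486.99558572, -381.51509238,  311.21979414]), 'tcp_rot': array([-3.13633633,  0.00426971, -3.02819308]), 'grip_width': 91.75066558071795, 'contact_force': array([ 0.02555204, -0.64052401, -0.48866015])}
```

View pics/s4c.png

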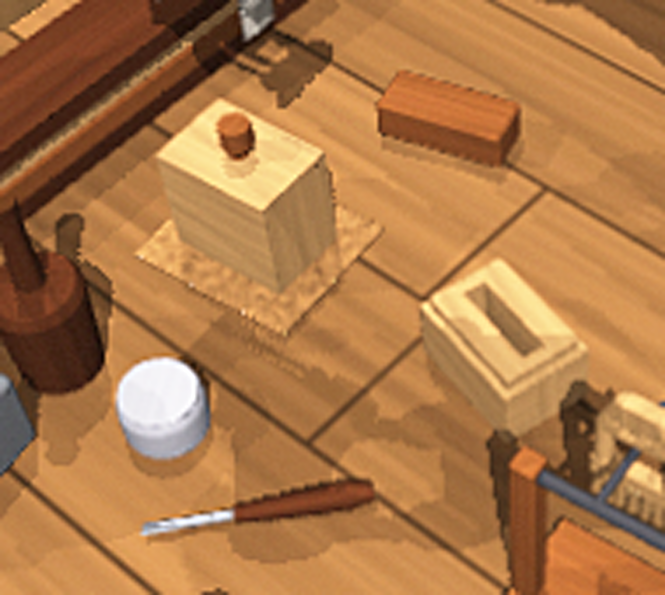

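View pics/wrist_4.png

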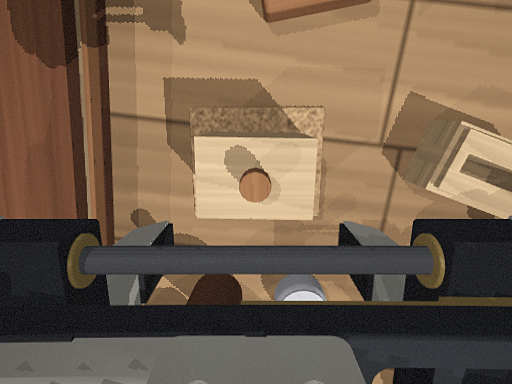

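```bash
python3 - <<'E'
from h import *
from plant import get_obs
np.set_printoptions(precision=2,suppress=True)
print(get_obs()['joint_positions'])
W=load('wrist_4')
print('mat far edge',plane(W,[(191,107.5),(325,106.5)],4)); print('lid far edge',plane(W,[(194,137),(317,137)],122)); print('lid near',plane(W,[(194,219),(317,219)],122))
S=load('scene_4'); f=lambda L:[((x+.5)/3.5-.5+100,(y+.5)/3.5-.5+90) for x,y in L]
P=plane(S,f([(466,287),(489,280),(543,345),(522,355)]),78);print(P,P.mean(0))
P=plane(S,f([(432,308),(497,262),(575,345),(512,383)]),78);print(P,P.mean(0))
E
python3 plan.py 457 -89 330 96.3 6
```

```text
[-0.79  0.49  1.14  0.    1.52 -2.47]
mat far edge [[ 418.87 -479.46    4.  ]
 [ 396.25 -293.55    4.  ]]
lid far edge [[ 448.58 -450.01  122.  ]
 [ 433.87 -321.75  122.  ]]
lid near [[ 539.34 -444.28  122.  ]
 [ 523.52 -306.84  122.  ]]
[[ 450.62 -137.75   78.  ]
 [ 431.53 -127.11   78.  ]
 [ 458.41  -43.67   78.  ]
 [ 478.2   -50.83   78.  ]] [454.69 -89.84  78.  ]
[[ 487.75 -145.3    78.  ]
 [ 410.73 -135.21   78.  ]
 [ 441.04  -22.27   78.  ]
 [ 506.61  -38.47   78.  ]] [461.53 -85.31  78.  ]
t 10.375 pos [ 486.129 -380.683  307.301] rpy deg [ 179.984   -0.002 -173.508] w 91.93797454799575 F [ 0.437 -0.922 -0.712]
turn total/8deg [ 0.001 -0.002 11.274]
shift total [ 4.885  0.051 -0.378] per row [ 0.814  0.008 -0.063] norm 0.8166982505433756
```

Request:
{"api": "carry_out", "payload": {"xyz": [[0, 0, -0.05], [0, 0, -0.05], [0, 0, -0.05], [0, 0, -0.05], [0, 0, -0.05], [0, 0, -0.05], [0, 0, -0.05], [0, 0, 0]], "dr": [[0, 0, 1], [0, 0, 1], [0, 0, 1], [0, 0, 1], [0, 0, 1], [0, 0, 1], [0, 0, 1], [0, 0, 1]]}}

```text
time: 11.38
tool_pos: [486.0, -380.6, 326.9]
tcp_rot: [-3.141, -0.003, 2.133]
contact_force: [0.3, -0.3, 0.6]
grip_width: 91.7
```

Request:
{"api": "carry_out", "payload": {"xyz": [[0, 0, 0], [0, 0, 0], [0, 0, 0], [0, 0, 0], [0.6, 0, 0], [0.8, 0, 0], [0.9, 0, 0], [0.9, 0, 0]], "dr": [[0, 0, 1], [0, 0, 1], [0, 0, 1], [0, 0, 0.27], [0, 0, 0], [0, 0, 0], [0, 0, 0], [0, 0, 0]]}}

```text
time: 12.38
tool_pos: [464.2, -188.2, 326.9]
tcp_rot: [-3.139, -0.002, 1.681]
contact_force: [1.5, 0.8, 1.0]
grip_width: 91.7
```

Request:
{"api": "carry_out", "payload": {"xyz": [[0.9, 0, 0], [0.5, 0.05, 0], [0.28, 0, 0], [0, 0, 0], [0, 0, 0]], "dr": [[0, 0, 0], [0, 0, 0], [0, 0, 0], [0, 0, 0], [0, 0, 0]]}}

```text
time: 13.0
tool_pos: [457.1, -90.5, 328.1]
tcp_rot: [-3.141, 0.0, 1.681]
contact_force: [-0.2, 0.6, -0.2]
grip_width: 91.6
```

```bash
python3 a.py 5 wrist| head -1
```

```text
{'time': 13.0, 'tool_pos': array([457.08646444, -90.46449339, 328.09549754]), 'tcp_rot': array([-3.14092924e+00,  4.98565205e-05,  1.68055915e+00]), 'grip_width': 91.61380946190319, 'contact_force': array([-0.24203353,  0.60886471, -0.16115584])}
```

View pics/wrist_5.png

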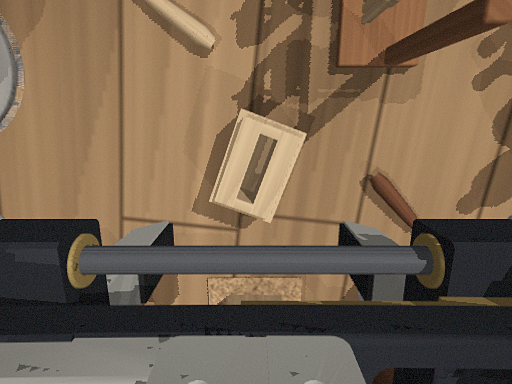

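```bash
python3 - <<'E'
import cv2
a=cv2.imread('pics/wrist_5.png')[100:230,195:320]; cv2.imwrite('pics/w5c.png',cv2.resize(a,None,fx=4.5,fy=4.5,interpolation=cv2.INTER_CUBIC))
E
```

```text
(no output)
```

View pics/w5c.png

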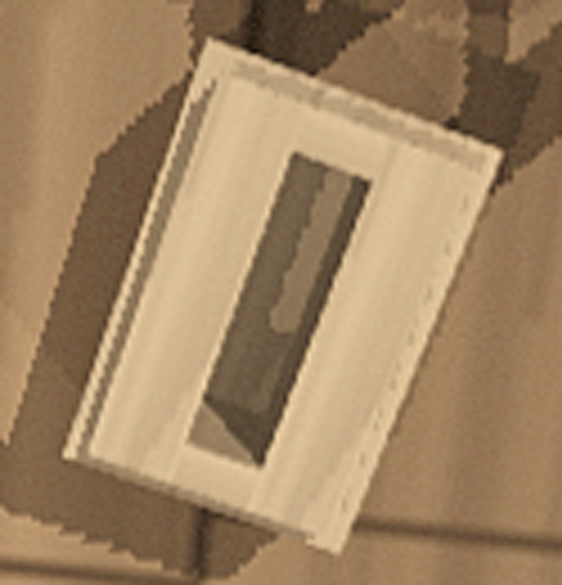

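```bash
python3 - <<'E'
from h import *
np.set_printoptions(precision=1,suppress=True)
W=load('wrist_5'); f=lambda L:[((x+.5)/4.5-.5+195,(y+.5)/4.5-.5+100) for x,y in L]
for L,z in (([(292,152),(371,180),(262,467),(187,440)],78),([(208,38),(501,152),(340,552),(66,457)],66)):
    P=plane(W,f(L),z);e=np.roll(P,-1,0)-P
    print(P.mean(0),np.linalg.norm(e,axis=1),np.degrees(np.arctan2(e[:,1],e[:,0])))
E
python3 plan.py 556 122 330 96.3 5
```

```text
[457.2 -89.   78. ] [23.4 89.  23.5 88.4] [ -12.8 -103.8  165.8   76.1]
[457.4 -89.3  66. ] [ 89.4 129.3  88.9 130.1] [ -14.3 -103.9  166.3   76.3]
t 13.05 pos [457.098 -90.59  328.117] rpy deg [-179.963   -0.003   96.262] w 91.78320849317655 F [-0.718  0.075  0.101]
turn total/8deg [-0.005 -0.    -0.005]
shift total [ 3.341  2.027 -0.031] per row [ 0.668  0.405 -0.006] norm 0.7815911560312633
```

Request:
{"api": "carry_out", "payload": {"xyz": [[0.5, 0.3, 0], [0.7, 0.43, 0], [0.7, 0.43, 0], [0.7, 0.43, 0], [0.5, 0.3, 0], [0.24, 0.14, 0], [0, 0, 0], [0, 0, 0]], "dr": [[0, 0, 0], [0, 0, 0], [0, 0, 0], [0, 0, 0], [0, 0, 0], [0, 0, 0], [0, 0, 0], [0, 0, 0]]}}

```text
time: 14.05
tool_pos: [555.8, 121.7, 328.6]
tcp_rot: [-3.141, 0.0, 1.68]
contact_force: [0.3, -0.4, -0.1]
grip_width: 92.0
```

```bash
python3 a.py 6 wrist| head -1; python3 - <<'E'
import cv2
a=cv2.imread('pics/wrist_6.png')[60:250,170:350]; cv2.imwrite('pics/w6c.png',cv2.resize(a,None,fx=3,fy=3,interpolation=cv2.INTER_CUBIC))
E
```

```text
{'time': 14.05, 'tool_pos': array([555.79623956, 121.68359612, 328.5590986 ]), 'tcp_rot': array([-3.14135582e+00,  4.40477899e-04,  1.67999798e+00]), 'grip_width': 92.03491344383501, 'contact_force': array([ 0.26883003, -0.35424473, -0.11586273])}
```

View pics/wrist_6.png

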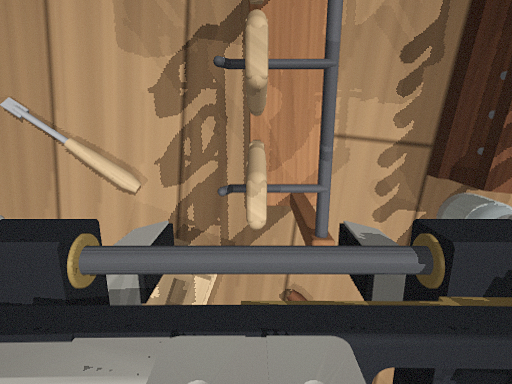

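View pics/w6c.png

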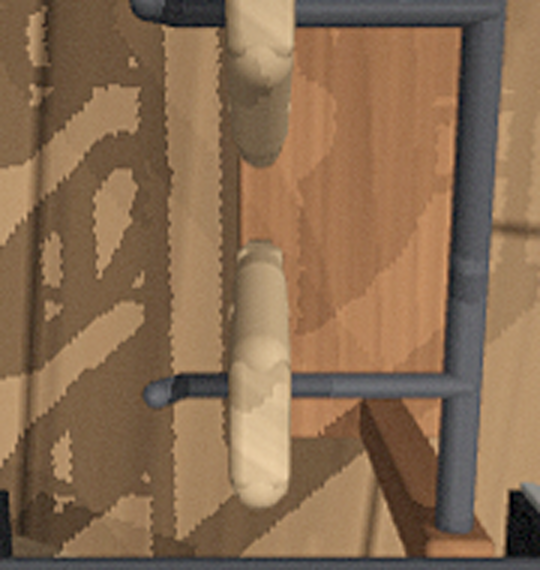

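```bash
python3 - <<'E'
from h import *
np.set_printoptions(precision=1,suppress=True)
W=load('wrist_6'); f=lambda L:[((x+.5)/3-.5+170,(y+.5)/3-.5+60) for x,y in L]
yaw=lambda a,b:np.degrees(np.arctan2(-(b-a)[0],(b-a)[1]))
rod=plane(W,f([(455,520),(485,50)]),193);print('rod axis',rod,yaw(rod[0],rod[1]))
bar=plane(W,f([(150,393),(440,385)]),200);print('bar',bar)
bar2=plane(W,[(219,61),(325,63.5)],200);print('bar2',bar2)
cr=plane(W,f([(230,430),(290,430),(260,350),(263,505)]),243);print('crown L,R,+y,-y',cr,cr.mean(0),yaw(cr[3],cr[2]))
lo=plane(W,f([(230,400),(231,490),(290,400),(290,490)]),243);print(yaw(lo[1],lo[0]),yaw(lo[3],lo[2]))
# masks: comb pixels, edges in rows
im=W['image'];hsv=cv2.cvtColor(im,cv2.COLOR_BGR2HSV)
for r in (185,195,200,205,210,215,220):
    g=im[r,235:280].astype(int).sum(1); d=np.diff(g); print(r,235+d.argmax(),235+d.argmin(),g[::4])
E
python3 - <<'E'
E
python3 plan.py 556 122 330 96.3 5
```

```text
rod axis [[622.5  87.9 193. ]
 [607.8 227.6 193. ]] 6.004881359063162
bar [[523.1 120.6 200. ]
 [609.2 132.6 200. ]]
bar2 [[514.  228.2 200. ]
 [599.5 235.6 200. ]]
crown L,R,+y,-y [[548.2 124.1 243. ]
 [563.3 125.8 243. ]
 [553.5 145.5 243. ]
 [558.7 104.9 243. ]] [555.9 125.1 243. ] 7.41951272744214
6.482541956150335 6.792688431769016
185 245 266 [107 138 133 318 503 493 495 492 239 219 228 228]
195 246 265 [393 391 389 373 489 498 541 548 396 422 402 408]
200 246 244 [384 385 396 405 564 563 551 534 393 419 401 428]
205 246 265 [390 384 398 416 572 571 567 558 313 363 341 257]
210 246 266 [390 395 382 375 593 587 574 562 266 280 266 263]
215 246 266 [387 388 376 371 556 556 597 581 257 273 271 275]
220 247 265 [387 384 372 250 539 552 557 531 258 265 267 408]
t 14.1 pos [555.774 121.695 328.694] rpy deg [179.999   0.018  96.246] w 91.88561414620722 F [0.269 0.097 0.217]
turn total/8deg [ 0.     0.002 -0.007]
shift total [ 0.005  0.004 -0.022] per row [ 0.001  0.001 -0.004] norm 0.004533280106022544
```

Request:
{"api": "carry_out", "payload": {"xyz": [[0.055, 0.01, 0.3], [0, 0, 0.5], [0, 0, 0.4], [0, 0, 0.2], [0, 0, 0.12], [0, 0, 0]], "dr": [[0, 0, 0], [0, 0, 0], [0, 0, 0], [0, 0, 0], [0, 0, 0], [0, 0, 0]]}}

```text
time: 14.85
tool_pos: [556.3, 126.2, 237.6]
tcp_rot: [3.141, -0.0, 1.681]
contact_force: [-0.9, -0.1, 0.3]
grip_width: 92.1
```

```bash
python3 a.py 7 wrist scene| head -1; python3 - <<'E'
import cv2
a=cv2.imread('pics/scene_7.png')[160:320,210:400]; cv2.imwrite('pics/s7c.png',cv2.resize(a,None,fx=3.5,fy=3.5,interpolation=cv2.INTER_CUBIC))
E
```

```text
{'time': 14.85, 'tool_pos': array([556.32317445, 126.16100299, 237.61564544]), 'tcp_rot': array([ 3.14120175e+00, -2.03126392e-06,  1.68101490e+00]), 'grip_width': 92.08499343319286, 'contact_force': array([-0.8820151 , -0.11267753,  0.30002265])}
```

View pics/wrist_7.png

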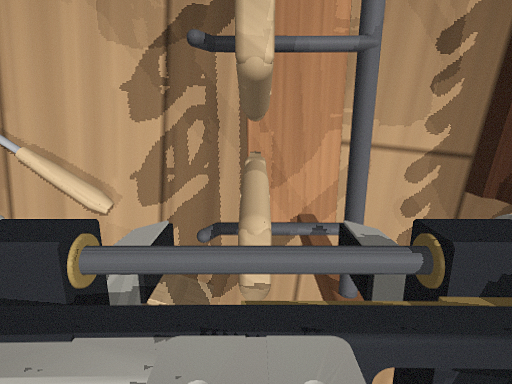

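View pics/s7c.png

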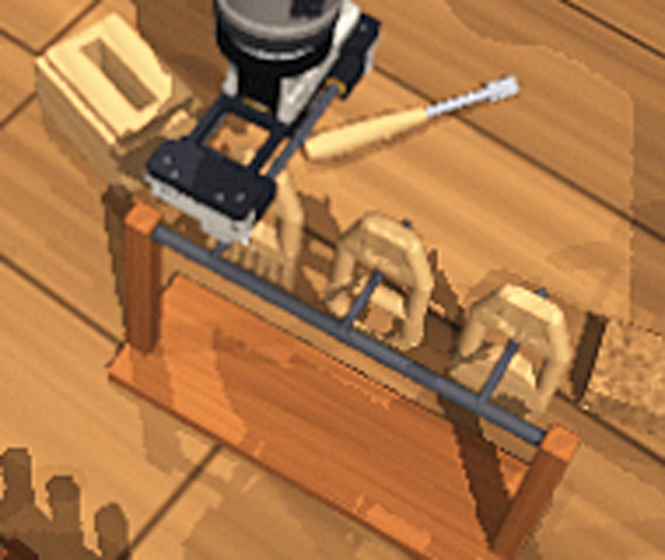

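Request:
{"api": "carry_out", "payload": {"xyz": [[0, 0, 0], [0, 0, 0], [0, 0, 0], [0, 0, 0], [0, 0, 0], [0, 0, 0], [0, 0, 0], [0, 0, 0]], "dr": [[0, 0, 0], [0, 0, 0], [0, 0, 0], [0, 0, 0], [0, 0, 0], [0, 0, 0], [0, 0, 0], [0, 0, 0]], "gripper": -1}}

```text
time: 15.95
tool_pos: [556.2, 126.4, 237.3]
tcp_rot: [3.142, -0.0, 1.681]
contact_force: [-1.1, -0.0, 0.2]
grip_width: 16.3
```

Request:
{"api": "carry_out", "payload": {"xyz": [[0, 0, -0.08], [0, 0, -0.12], [0, 0, -0.12], [0, 0, -0.05], [0, 0, 0], [0, 0, 0]], "dr": [[0, 0, 0], [0, 0, 0], [0, 0, 0], [0, 0, 0], [0, 0, 0], [0, 0, 0]]}}

```text
time: 16.7
tool_pos: [556.1, 126.4, 259.3]
tcp_rot: [-3.141, -0.0, 1.681]
contact_force: [0.4, -0.0, -2.1]
grip_width: 15.6
```

```bash
python3 a.py 8 scene| head -1; python3 - <<'E'
import cv2
a=cv2.imread('pics/scene_8.png')[160:320,210:400]; cv2.imwrite('pics/s8c.png',cv2.resize(a,None,fx=3.5,fy=3.5,interpolation=cv2.INTER_CUBIC))
E
```

```text
{'time': 16.7, 'tool_pos': array([556.06928773, 126.38892505, 259.27906486]), 'tcp_rot': array([-3.14117053e+00, -8.28778138e-05,  1.68128296e+00]), 'grip_width': 15.554799131549215, 'contact_force': array([ 0.39614929, -0.03149863, -2.0557715 ])}
```

View pics/s8c.png

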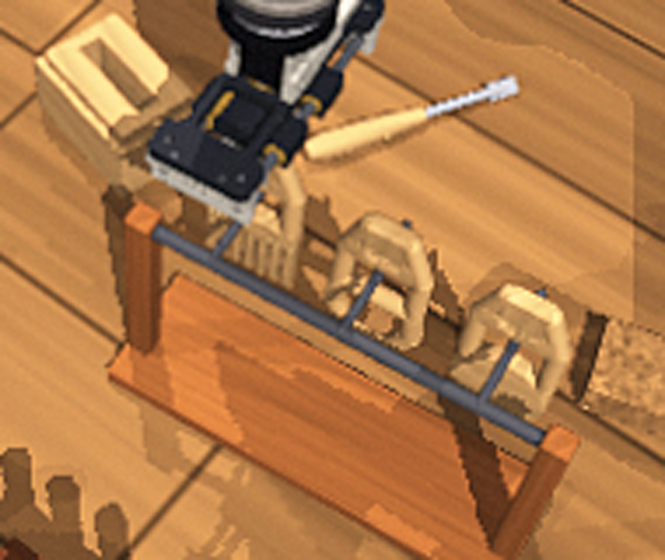

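Request:
{"api": "carry_out", "payload": {"xyz": [[0, -0.15, 0], [0, -0.25, 0], [0, -0.35, 0], [0, -0.35, 0], [0, -0.3, 0], [0, -0.2, 0], [0, 0, 0]], "dr": [[0, 0, 0], [0, 0, 0], [0, 0, 0], [0, 0, 0], [0, 0, 0], [0, 0, 0], [0, 0, 0]]}}

```text
time: 17.62
tool_pos: [460.2, 115.8, 259.8]
tcp_rot: [3.141, -0.0, 1.681]
contact_force: [0.2, -0.8, -1.1]
grip_width: 15.7
```

```bash
python3 plan.py 457.3 -89.1 267 76.2 6;  python3 a.py 9 scene| head -1; python3 - <<'E'
import cv2
a=cv2.imread('pics/scene_9.png')[130:320,190:400]; cv2.imwrite('pics/s9c.png',cv2.resize(a,None,fx=3,fy=3,interpolation=cv2.INTER_CUBIC))
E
```

```text
t 17.625 pos [460.221 115.808 259.785] rpy deg [179.976  -0.003  96.337] w 15.703762520728155 F [ 0.231 -0.8   -1.078]
turn total/8deg [ 0.003 -0.001  2.517]
shift total [-3.328  0.767 -0.12 ] per row [-0.555  0.128 -0.02 ] norm 0.569598294195655
{'time': 17.625, 'tool_pos': array([460.22129132, 115.80760771, 259.78545556]), 'tcp_rot': array([ 3.14116787e+00, -5.17592789e-05,  1.68139860e+00]), 'grip_width': 15.703762520728155, 'contact_force': array([ 0.23051042, -0.79977244, -1.07813795])}
```

View pics/s9c.png

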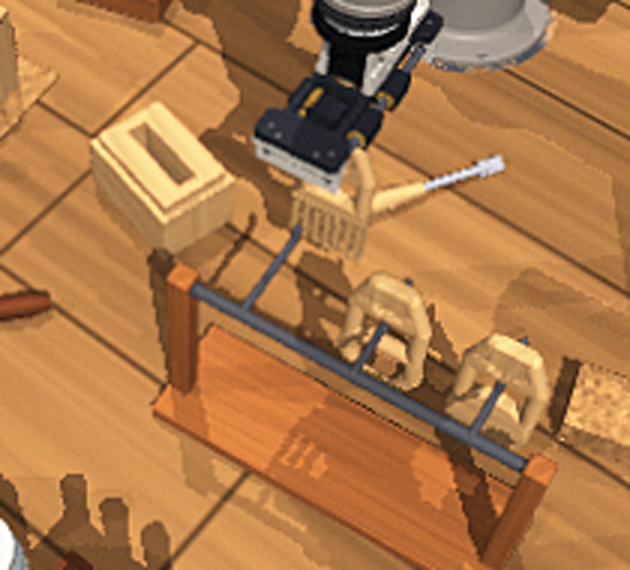

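Request:
{"api": "carry_out", "payload": {"xyz": [[0, 0, -0.06], [0, 0, -0.06], [0, 0, 0], [0, 0, 0], [-0.3, 0.07, 0], [-0.5, 0.115, 0], [-0.55, 0.13, 0], [-0.55, 0.13, 0]], "dr": [[0, 0, 0.5], [0, 0, 0.8], [0, 0, 0.8], [0, 0, 0.42], [0, 0, 0], [0, 0, 0], [0, 0, 0], [0, 0, 0]]}}

```text
time: 18.68
tool_pos: [460.1, -2.3, 266.6]
tcp_rot: [3.141, -0.0, 1.33]
contact_force: [0.3, -0.1, -0.9]
grip_width: 15.6
```

Request:
{"api": "carry_out", "payload": {"xyz": [[-0.55, 0.13, 0], [-0.45, 0.1, 0], [-0.3, 0.07, 0], [-0.13, 0.02, 0], [0, 0, 0], [0, 0, 0], [0, 0, 0]], "dr": [[0, 0, 0], [0, 0, 0], [0, 0, 0], [0, 0, 0], [0, 0, 0], [0, 0, 0], [0, 0, 0]]}}

```text
time: 19.55
tool_pos: [457.7, -88.5, 266.7]
tcp_rot: [3.142, -0.0, 1.33]
contact_force: [-0.5, 0.1, -0.8]
grip_width: 16.0
```

```bash
python3 plan.py 457.3 -89.1 200 76.2 6;  python3 a.py 10 scene wrist top| head -1; python3 - <<'E'
import cv2
a=cv2.imread('pics/scene_10.png')[90:260,160:350]; cv2.imwrite('pics/s10c.png',cv2.resize(a,None,fx=3.5,fy=3.5,interpolation=cv2.INTER_CUBIC))
E
```

```text
t 19.55 pos [457.656 -88.521 266.738] rpy deg [179.998  -0.013  76.229] w 15.980370509674355 F [-0.506  0.109 -0.815]
turn total/8deg [ 0.    -0.002  0.004]
shift total [-0.011 -0.003  1.112] per row [-0.002 -0.001  0.185] norm 0.1853930731659792
{'time': 19.55, 'tool_pos': array([457.65594385, -88.52138261, 266.73804893]), 'tcp_rot': array([ 3.14155458e+00, -2.18855950e-04,  1.33045143e+00]), 'grip_width': 15.980370509674355, 'contact_force': array([-0.50634086,  0.10946785, -0.81527608])}
```

View pics/s10c.png

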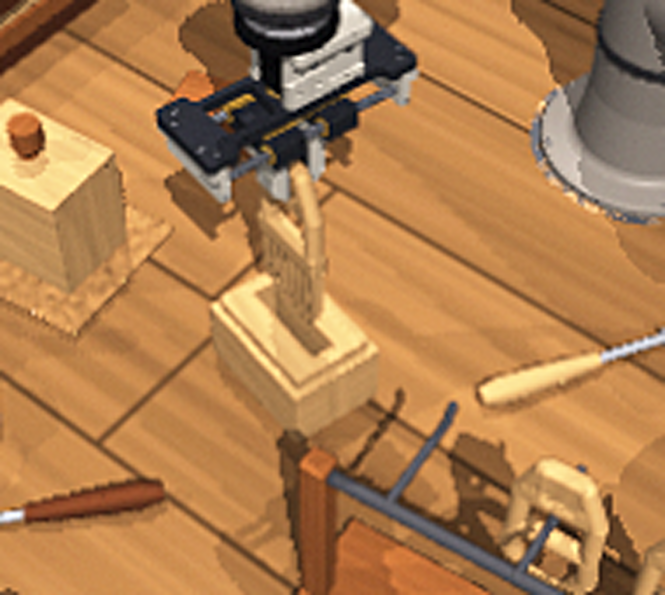

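View pics/wrist_10.png

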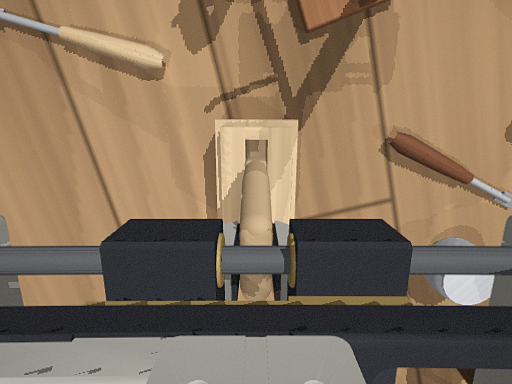

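```bash
python3 - <<'E'
from h import *
S=load('scene_10');a=np.radians(76.2);c=np.array([457.5,-88.8,107.2])
v=np.array([np.cos(a),np.sin(a),0])
P=proj(S,np.array([c-34*v,c,c+34*v]));print((P-[160,90]+.5)*3.5)
im=cv2.resize(S['image'][130:190,220:270],None,fx=10,fy=10,interpolation=cv2.INTER_CUBIC)
for p in P: cv2.circle(im,tuple(int(q) for q in (p-[220,130]+.5)*10),4,(0,0,255),-1)
cv2.imwrite('pics/s10d.png',im)
E
```

```text
[[270.1324173  273.82403879]
 [293.349505   297.7942672 ]
 [317.18433098 322.41196617]]
```

View pics/s10d.png

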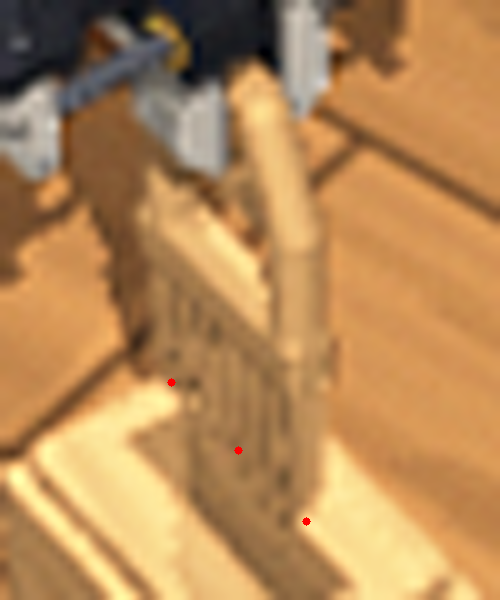

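Request:
{"api": "carry_out", "payload": {"xyz": [[-0.005, 0, 0.2], [0, 0, 0.2], [0, 0, 0.1], [0, 0, 0.1], [0, 0, 0.1], [0, 0, 0]], "dr": [[0, 0, 0], [0, 0, 0], [0, 0, 0], [0, 0, 0], [0, 0, 0], [0, 0, 0]]}}

```text
time: 20.45
tool_pos: [457.3, -89.4, 224.3]
tcp_rot: [-3.141, -0.0, 1.33]
contact_force: [-0.6, 0.3, -0.9]
grip_width: 15.7
```

```bash
python3 a.py 11 scene | head -1; python3 - <<'E'
import cv2
a=cv2.imread('pics/scene_11.png')[120:220,200:300]; cv2.imwrite('pics/s11c.png',cv2.resize(a,None,fx=5,fy=5,interpolation=cv2.INTER_CUBIC))
E
```

```text
{'time': 20.45, 'tool_pos': array([457.33062159, -89.35872177, 224.28946272]), 'tcp_rot': array([-3.14076814e+00, -1.93757959e-04,  1.32950022e+00]), 'grip_width': 15.719603198556985, 'contact_force': array([-0.63668567,  0.26275243, -0.91454809])}
```

View pics/s11c.png

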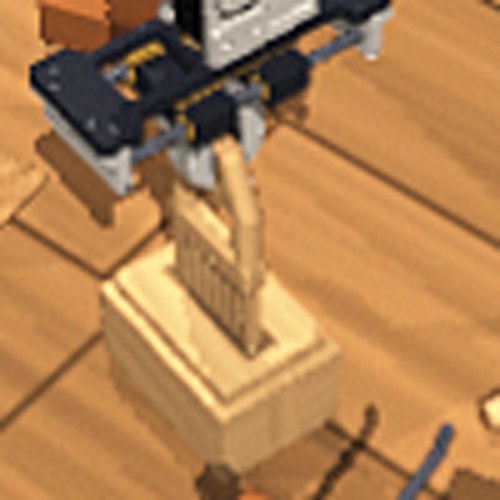

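Teeth are in the slot (tips ~13 mm below the mouth) with no contact force. I'll continue down; 57 mm remains.

Request:
{"api": "carry_out", "payload": {"xyz": [[0, 0, 0.15], [0, 0, 0.15], [0, 0, 0.15], [0, 0, 0.15], [0, 0, 0.12], [0, 0, 0.1], [0, 0, 0.04], [0, 0, 0]], "dr": [[0, 0, 0], [0, 0, 0], [0, 0, 0], [0, 0, 0], [0, 0, 0], [0, 0, 0], [0, 0, 0], [0, 0, 0]]}}

```text
time: 21.5
tool_pos: [457.6, -89.4, 173.1]
tcp_rot: [-3.142, -0.0, 1.33]
contact_force: [0.5, -0.6, -1.0]
grip_width: 15.9
```

Request:
{"api": "carry_out", "payload": {"xyz": [[0, 0, 0.02], [0, 0, 0.02], [0, 0, 0.02], [0, 0, 0]], "dr": [[0, 0, 0], [0, 0, 0], [0, 0, 0], [0, 0, 0]]}}

```text
time: 22.0
tool_pos: [457.5, -89.4, 169.4]
tcp_rot: [-3.141, -0.0, 1.33]
contact_force: [-0.5, -0.2, -1.4]
grip_width: 15.7
```

Request:
{"api": "carry_out", "payload": {"xyz": [[0, 0, 0.015], [0, 0, 0.01], [0, 0, 0]], "dr": [[0, 0, 0], [0, 0, 0], [0, 0, 0]]}}

```text
time: 22.38
tool_pos: [457.5, -89.4, 168.0]
tcp_rot: [-3.142, -0.0, 1.329]
contact_force: [0.5, -0.1, -1.1]
grip_width: 15.7
```

Request:
{"api": "carry_out", "payload": {"xyz": [[0, 0, 0.01], [0, 0, 0]], "dr": [[0, 0, 0], [0, 0, 0]]}}

```text
time: 22.62
tool_pos: [457.5, -89.4, 167.4]
tcp_rot: [-3.142, -0.0, 1.329]
contact_force: [-0.6, 0.5, -0.4]
grip_width: 15.8
```

Request:
{"api": "carry_out", "payload": {"xyz": [[0, 0, 0.01], [0, 0, 0]], "dr": [[0, 0, 0], [0, 0, 0]]}}

```text
time: 22.88
tool_pos: [457.6, -89.5, 167.1]
tcp_rot: [3.141, -0.0, 1.329]
contact_force: [-1.2, 0.0, 2.7]
grip_width: 16.1
```

Request:
{"api": "carry_out", "payload": {"xyz": [[0, 0, 0.01], [0, 0, 0]], "dr": [[0, 0, 0], [0, 0, 0]]}}

```text
time: 23.12
tool_pos: [457.8, -89.5, 166.9]
tcp_rot: [3.141, 0.0, 1.329]
contact_force: [-1.5, 0.7, 7.2]
grip_width: 16.0
```

Request:
{"api": "carry_out", "payload": {"xyz": [[0, 0, -0.01], [0, 0, 0], [0, 0, 0], [0, 0, 0], [0, 0, 0], [0, 0, 0], [0, 0, 0]], "dr": [[0, 0, 0], [0, 0, 0], [0, 0, 0], [0, 0, 0], [0, 0, 0], [0, 0, 0], [0, 0, 0]], "gripper": 1}}

```text
time: 24.0
tool_pos: [457.5, -89.4, 166.8]
tcp_rot: [3.142, -0.0, 1.33]
contact_force: [0.2, -0.1, -1.0]
grip_width: 81.3
```

Request:
{"api": "carry_out", "payload": {"xyz": [[0, 0, -0.15], [0, 0, -0.4], [0, 0, -0.6], [0, 0, -0.6], [0, 0, -0.6], [0, 0, -0.4], [0, 0, 0], [0, 0, 0]], "dr": [[0, 0, 0], [0, 0, 0], [0, 0, 0], [0, 0, 0], [0, 0, 0], [0, 0, 0], [0, 0, 0], [0, 0, 0]]}}

```text
time: 25.0
tool_pos: [457.1, -89.3, 331.0]
tcp_rot: [-3.14, -0.0, 1.329]
contact_force: [0.1, -0.7, -0.2]
grip_width: 91.9
```

```bash
python3 a.py 12 scene wrist | head -1; python3 - <<'E'
import cv2
a=cv2.imread('pics/scene_12.png')[100:300,120:390]; cv2.imwrite('pics/s12c.png',cv2.resize(a,(800,593),interpolation=cv2.INTER_CUBIC))
E
```

```text
{'time': 25.0, 'tool_pos': array([457.09525476, -89.29072869, 331.0429644 ]), 'tcp_rot': array([-3.14030101e+00, -2.37182096e-04,  1.32947866e+00]), 'grip_width': 91.86697008163121, 'contact_force': array([ 0.14752566, -0.67855893, -0.23633574])}
```

View pics/s12c.png

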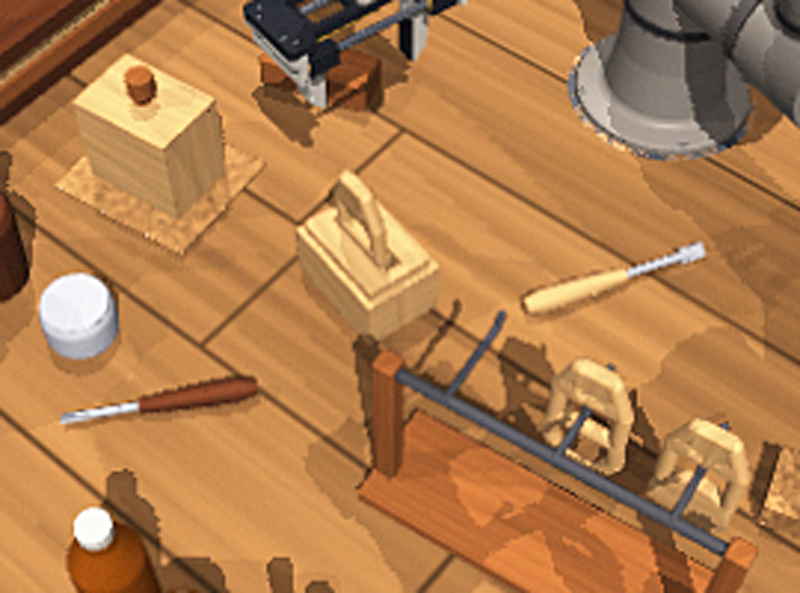

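View pics/wrist_12.png

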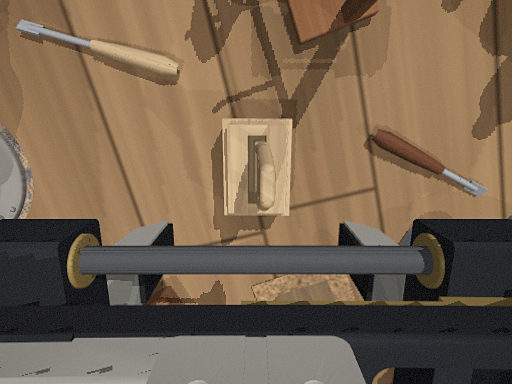

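```bash
python3 - <<'E'
from plant import close_job
print(close_job())
E
```

```text
the job is handed in; nothing more can be done
None
```

I stood the lid upright in the middle of the cork mat and put the comb, teeth down, into the slot of the case. The job was handed in at about 25 s of the 69 s allowed.

- **Lid:** I lifted it by its knob and lowered it until contact, at about 6–8 N. It stands at about (487, -381); the mat's centre measured (487, -377) from the last wrist view and -378 to -384 in y from the first views, so it is central within about 4 mm.
- **Comb:** I raised it 22 mm, drew it 97 mm off the end hook nearest the case, and lowered it until it touched at about 7 N. That was at the height where the tooth ends meet the slot floor. After release it leans a little towards +x in the slot, which the task allows.
- **Rest of the scene:** In the last pictures the paddle and loops still hang on their hooks, the case is open, and the gripper is open and clear at z 331 mm.

The first camera views disagreed by up to 10 mm in y for raw corners. I used closer wrist views for the slot and the comb; those matched the stated sizes within about 2 mm. I saw no checks fail.

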